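# Roll a turned mallet head up into the drill jig and close the leaf on it

## Task

Load the drill jig using fingertips only: push the turned wooden cylinder up the jig's sloping bed to the end stop, never letting it run back down, so that the two spring dogs rise behind it and hold it there. Then tip the hinged leaf with the drill bush over from behind so that it lies down on the cylinder. Grasp and lift nothing, and leave the things lying round the jig where they are.

Things in the scene. Friction and masses are not known exactly. Their poses are not given: they have to be found in the camera images.
- blank: Turned pale wooden cylinder (mallet head blank), 60 mm diameter, 110 mm long, about 0.22 kg, lying across the jig's level infeed. Origin at its centre, own y along the cylinder (x, z turn as it rolls). Left alone on the slope it rolls back. Push the middle of its downhill side at about centre height, steadily, 0.1 m/s or slower; 2 to 4 N suffice.
- jig: Plywood drill jig, fixed to the bench, base 384 x 182 x 12 mm. Origin on the bench under it; x level, toward the end stop (uphill), y across, z up. Level infeed, 24 mm above the bench, from x = -212 to -95 mm (6 mm lip at its open end); there the slope begins. Cheeks 18 mm high above the surface, 118 mm apart inside, guide the cylinder all the way.
- bed: The jig's sloping bed, waxed plywood, rising 8 degrees. Origin on its surface at the foot of the slope, on the centre line; x up the slope, y across, z square to it. End stop's face at x = 205 mm (58 mm high, 24 mm thick): a cylinder touching it has its centre at x = 175, z = 30 mm. Once up, the dogs let it settle back by about 5 mm.
- dogs (a joint): Pair of steel spring dogs in slots of the bed, 40 mm either side of its centre line: 0 = raised, 0.70 rad = pressed flush by the cylinder passing over. Light spring; raised, their tips are at bed x = 145 mm, 14 mm above the surface. They rise by themselves once the cylinder is within about 4 mm of the end stop.
- leaf (a joint): Angle of the hinged leaf: wooden plate 100 x 74 x 12 mm with a steel drill bush, 0.12 kg, hinged on the end stop's upper back edge (axis across the jig at bed x = 229, z = 66 mm). 0 = lying on a cylinder that is home; 1.71 rad = upright; stands open at 1.8 to 2.0, leaning away from the cylinder. Pushed from behind to about 1.3 or less it falls shut slowly by itself.
- leaf_edge (a point): Middle of the leaf's free edge, 100 mm from the hinge axis, half way through its thickness: about 0.22 m above the bench while it stands open.
- gauge: Marking gauge, a wooden stock on a 200 mm beam, lying to the left of the jig; not to be disturbed. Origin under its middle.
- awl: Awl with wooden handle, 226 mm long, lying beside the jig; not to be disturbed. Origin under its middle.
- punch: Small arch punch, 135 mm tall, standing on its ring beside the jig; not to be disturbed. Origin under its middle.
- cup: Turned wooden cup, 53 mm wide, 60 mm high, standing on the jig's far side; not to be disturbed. Origin under its middle.
Not all that is in view belongs to the job. Of the things that look like the blank, the largest one is meant.

How it is judged:
On the way:
1. The cylinder is at the end stop with the dogs up behind it, the leaf still open (x of blank in the frame of bed above 0.165 m and z of blank in the frame of bed below 0.036 m and value of joint dogs below 0.15 rad and value of joint leaf above 1.3 rad), for 0.2 s.
At the end, for the whole second after the job is handed in: The cylinder rests in the jig between the raised dogs and the end stop (its centre within 10 mm of touching the stop, on the bed, square to it within 0.08 rad), the dogs are up (below 0.15 rad), and the leaf lies on the cylinder (below 0.06 rad) (x of blank in the frame of bed above 0.165 m and z of blank in the frame of bed below 0.036 m and value of joint dogs below 0.15 rad and angle between the y axis of blank and the y axis of bed, either way round below 0.08 rad and value of joint leaf below 0.06 rad and linear speed of blank below 0.02 m/s).
It fails at once if the cylinder is lifted off the jig (z of blank in the frame of bed above 0.055 m).
It fails at once if the cylinder runs free on the slope (faster than 0.15 m/s, not touched by the fingers) (x of blank in the frame of bed between 0.01 and 0.145 m and contact force between the fingers and blank below 0.02 N and linear speed of blank above 0.15 m/s).
It fails at once if a thing beside the jig is disturbed (moved more than 25 mm) (distance of any of gauge, awl, punch, cup from where it was at the start of the episode above 0.025 m).
It also fails if it takes over 56 s, if anything falls off the work surface, if the arm or the gripper's body presses on something with over 40 N, if the wrist force passes 120 N, or if a joint passes its speed limit or range.

## Robot

A 7-joint arm with a two-finger parallel gripper is mounted at the origin on a cart in front of the work surface, level with it; the furniture and walls round the work are solid. World frame = base frame: x ahead of the robot, y to its left, z up, the work surface at z = 0. Lengths are in m, angles in rad, forces in N, time in s.
With the tool pointing down it reaches from about 0.4 to 0.85 m from the base axis. Payload 10.4 kg.
Tool frame: the origin (TCP) lies on the centre line of the jaws, within the pads' length; the fingertips stand 8 mm ahead of it and the grasp point (between the pads) lies 11 mm behind it (r.finger_overhang is the distance from the TCP to the fingertips, in m); z points along the fingers, y is the line along which they close (so a half turn about z gives the same grasp; the last joint's range is limited). The gripper opens to 87 mm and grips with 3 to 60 N. Pads are 19 mm wide; open, the fingers measure 117 mm over their backs; the gripper's body (75 mm by 190 mm) begins 51 mm behind the grasp point.
Start: joints at [1.204, 0.332, -0.065, 1.46, 0.022, 1.35, -0.088], TCP at [0.211, -0.588, 0.231] pointing down, gripper open.
Joint ranges: [-2.6, 2.6], [-0.5, 2.12], [-1.47, 1.34], [0.16, 2.42], [-1.27, 4.41], [0.06, 2.06], [-2.6, 2.6]. Speed limits (rad/s): [2.22, 2.22, 2.79, 2.79, 3.14, 3.14, 3.14].

## Interface

Orientations are given as a unit quaternion [x, y, z, w].
In Python, from bench import r, vision gives the robot as it stands.
- The arm moves only by the tool drive_tool, never from a script. Its argument "series" is a list of rows, each a list of 2 entries, a list of its own where there are three numbers: the shift along the world's x, y, z in cm, then the turn about the world's z in degrees. A call has exactly 10 rows; each row shifts and turns the commanded pose from where the row before left it; what a row does not reach is not made up. A row lasts 1/8 s, in which the tool goes at most 62.5 mm and 10.7 degrees, less where a joint would pass 70% of its speed; a pose out of reach is approached as far as the arm can. A call with a gripper value outside its range is refused whole. "hand" is the closure, from 0 (fully open) to 1 (shut), set as the call begins (left out, the last holds). The fingers move at their own pace and stop on an object; "newtons" is the grip in N (left out, the last holds). Time passes only in rows, so rows that do not move let the fingers close, or fill a call up. It gives the time, the measured TCP pose, the force, the opening and the grip force at its end, in the units of the state.
- r.read_state(): the state, without advancing time (a new reading comes with each control period).
- vision.camera(name): name is "scene" or "top" or "wrist"; returns a dict with "color" (420x560x3 uint8, red, green, blue), "intrinsics" (3x3 intrinsics, pixels), "k1" (the pictures are not rectified: a ray, as slopes to the right and down, at radius r is drawn at 1 + k1 r^2 times it, then the intrinsics apply), "R" (3x3) and "t" (3): a world point X has camera coordinates R X + t; the wrist camera has in their place "mount" (4x4, takes a point from camera to tool coordinates, whose origin is the TCP and whose axes are the flange's). Camera axes: x right, y down, z forward; pixel columns grow to the right and rows downward; lengths in m; the calibration is good to about 2 mm. A picture is of the moment at which its call begins: read the wrist's pose just before it. There is no depth.
- r.close_job(): hands the job in; it is judged then, once.
The state is a dict: "time": time; "joint_positions": joint angles; "joint_vel": joint speeds; "joint_torque": joint torques, N m; "ee_pos": TCP position; "eef_rot": TCP orientation; "ft_force": force on the tool from outside, world axes, zero at the start; "torque": the same for the moment, N m; "width": finger opening in m; "grip_force": force on a finger pad.
Only numpy, scipy, OpenCV 4.12 (cv2) and the standard library are available. Lean on these libraries where they do the work, as an engineer would, in place of code of your own. Each camera call takes 0.05 s, during which the arm holds its last target. There are 200 camera calls.

## Working session

There is one attempt and no reset: what is moved stays moved. The work goes in short steps, Python scripts to look and compute and a tool call to move; the robot and the scene stay as the last step left them, time stands still between calls to the robot, and variables do not carry over. Pictures are saved under pics/ and viewed, at most 10 in all, crops included, and the job is handed in when it is done.

Besides the shell and the picture viewer there is one more tool, called as name(argument=value, ...) on one line, values as JSON. drive_tool: Moves the arm, as the interface text tells. Its arguments: {"type":"object","properties":{"series":{"type":"array"},"hand":{"type":"number"},"newtons":{"type":"number"}},"required":["series"]}

```bash
mkdir -p pics; ls
cat > h.py <<'E'
import numpy as np, cv2
from bench import r, vision
def save(n,f):
    c=vision.camera(n); cv2.imwrite(f,c["color"][:,:,::-1]); return c
def ray(c,u,v):
    K=np.array(c["intrinsics"]);k=c["k1"]
    d=np.array([(u-K[0,2])/K[0,0],(v-K[1,2])/K[1,1]]);s=d.copy()
    for _ in range(20): s=d/(1+k*(s@s))
    R=np.array(c["R"]);t=np.array(c["t"])
    return -R.T@t, R.T@np.array([s[0],s[1],1])
def on(c,u,v,z):
    o,d=ray(c,u,v); return o+d*(z-o[2])/d[2]
def proj(c,X):
    K=np.array(c["intrinsics"]);p=np.array(c["R"])@np.array(X)+np.array(c["t"]);s=p[:2]/p[2]
    s=s*(1+c["k1"]*(s@s)); return K[0,0]*s[0]+K[0,2],K[1,1]*s[1]+K[1,2]
E
python3 - <<'E'
from h import *
import pickle
for n in("scene","top"):
    c=save(n,f"pics/{n}0.png"); pickle.dump(c,open(n+".pkl","wb"))
    print(n,-np.array(c["R"]).T@np.array(c["t"]),np.array(c["R"])[2])
s=r.read_state();print(s["time"],s["ee_pos"],s["eef_rot"],s["width"],s["ft_force"])
E
```

```text
pics
scene [0.21824191 0.74759025 0.81096101] [ 0.29160826 -0.6496613  -0.7020718 ]
top [0.37195173 0.08102549 1.3989731 ] [ 0.10267053  0.01338958 -0.9946253 ]
0.1 [ 0.21055921 -0.58812453  0.22984467] [ 9.85258451e-01  1.71071332e-01 -1.33066693e-04 -6.05619433e-04] 0.08726909769591819 [-0.58877175  0.09098872 -0.04097638]
```

View pics/top0.png

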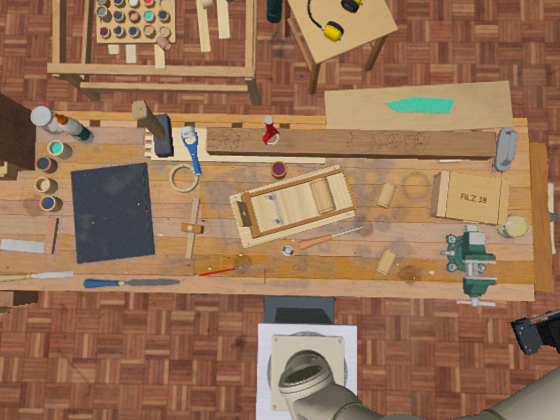

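View pics/scene0.png

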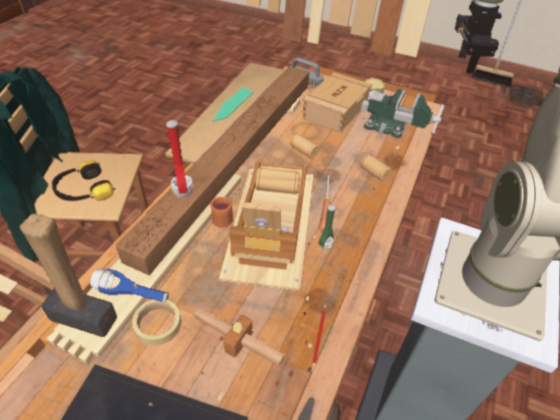

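Top view: the candidates for the blank are the cylinder in the jig at (322,194) and smaller loose ones at (386,195) and (387,262). I choose (322,194), the largest, lying across the infeed. The end stop and leaf are at about (245,212). The cup is at (278,170), the punch at (288,251), the awl at (330,237) and the gauge at (192,228).

Run:
```python
from h import *
import pickle
c=pickle.load(open("top.pkl","rb"));a=c["color"][155:260,222:372,::-1]
cv2.imwrite("pics/crop.png",cv2.resize(a,None,fx=5,fy=5,interpolation=cv2.INTER_CUBIC))
c=pickle.load(open("scene.pkl","rb"));a=c["color"][155:295,200:350,::-1]
cv2.imwrite("pics/crop2.png",cv2.resize(a,None,fx=4.2,fy=4.2,interpolation=cv2.INTER_CUBIC))
```

```text
(no output)
```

View pics/crop.png

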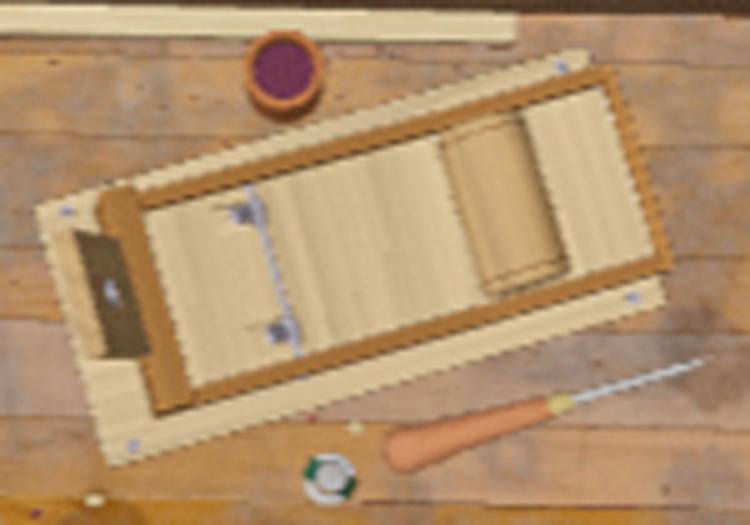

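View pics/crop2.png

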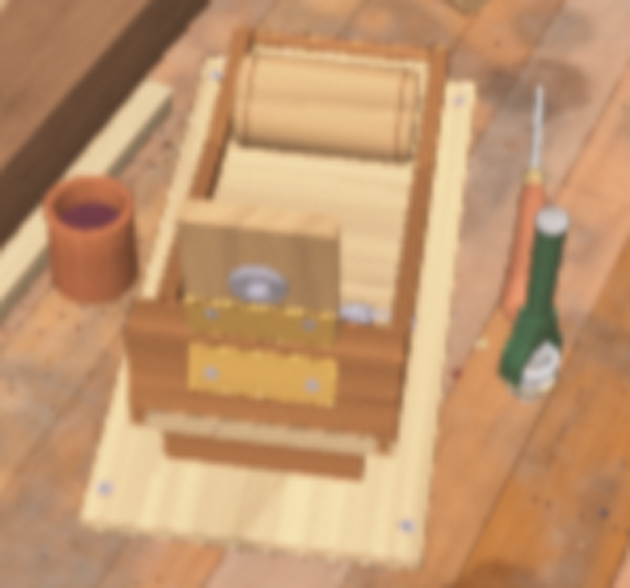

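The crops show the blank across the infeed (crop (505,205)), the leaf standing open at (110,295), the dogs at (245,212) and (280,330), and the base corners (35,207), (112,465), (665,305) and (588,50).

Run:
```python
from h import *
import pickle
c=pickle.load(open("top.pkl","rb"))
s=pickle.load(open("scene.pkl","rb"))
P=lambda u,v,z:on(c,222+(u-2)/5,155+(v-2)/5,z)
S=lambda u,v,z:on(s,200+(u-1.6)/4.2,155+(v-1.6)/4.2,z)
q=[P(35,207,.012),P(112,465,.012),P(665,303,.012),P(588,50,.012)]
L=lambda a,b:np.linalg.norm(a-b)
print("lens",L(q[1],q[2]),L(q[0],q[3]),L(q[0],q[1]),L(q[2],q[3]));print(np.round(q,4))
ex=(q[1]-q[2]+q[0]-q[3]);yaw=np.arctan2(ex[1],ex[0]);print("yaw",np.degrees(yaw))
e=np.array([np.cos(yaw),np.sin(yaw)]);n=np.array([-e[1],e[0]]);m=np.mean(q,0)[:2];print("basecentre",m)
J=lambda p:np.round([(p[:2]-m)@e,(p[:2]-m)@n],4)
print("scene base corners",[J(S(*x,.012)) for x in((80,520),(420,565),(475,85),(207,58))])
print("lip",J(P(608,70,.030)),J(P(670,268,.030)),"lip inner",J(P(602,88,.03)),J(P(652,260,.03)))
for z in(.04,.11): print("stop",z,[J(P(*x,z)) for x in((105,195),(155,410),(132,190),(190,400))])
print("blank rows",[J(P(*x,.054)) for x in((442,142),(490,293),(522,115),(567,270))])
print("leaf top z.22",[J(P(*x,.22)) for x in((75,232),(105,357),(58,235),(95,355))], "scene",[J(S(*x,.22)) for x in((180,205),(340,230))])
print("dogs",J(P(245,212,.06)),J(P(280,330,.06)))
print("cup",P(285,70,.06),"punch",P(330,480,.1),"awl",P(400,455,.01),P(700,360,.0))
```

```text
lens 0.3796798867470827 0.3836904377655634 0.17904113392996512 0.17659904869451404
[[ 0.5604  0.2684  0.012 ]
 [ 0.3905  0.2121  0.012 ]
 [ 0.5046 -0.1501  0.012 ]
 [ 0.6734 -0.0983  0.012 ]]
yaw 107.3113721709306
basecentre [0.53221    0.05803237]
scene base corners [array([ 0.1947, -0.0899]), array([0.1953, 0.0897]), array([-0.1893,  0.0884]), array([-0.1875, -0.0916])]
lip [-0.1966 -0.0688] [-0.197  0.068] lip inner [-0.1893 -0.0583] [-0.1873  0.0598]
stop 0.04 [array([ 0.144 , -0.0796]), array([0.1506, 0.0643]), array([ 0.1262, -0.0779]), array([0.1272, 0.0644])]
stop 0.11 [array([ 0.1402, -0.068 ]), array([0.1465, 0.0685]), array([ 0.1233, -0.0663]), array([0.1242, 0.0686])]
blank rows [array([-0.0754, -0.0498]), array([-0.077 ,  0.0528]), array([-0.13  , -0.0523]), array([-0.1287,  0.0523])]
leaf top z.22 [array([ 0.1561, -0.0341]), array([0.1588, 0.0387]), array([ 0.1658, -0.0352]), array([0.1639, 0.0361])] scene [array([ 0.1615, -0.0366]), array([0.1658, 0.0375])]
dogs [ 0.0595 -0.0406] [0.059  0.0386]
cup [0.64629537 0.10318439 0.06      ] punch [0.38287942 0.06948851 0.1       ] awl [0.40095571 0.02300647 0.01      ] [ 0.46820938 -0.1752859   0.        ]
```

drive_tool(series=[[[0,0,3],8.76],[[0,0,3],8.76],[[2.3,3.1,0],8.76],[[2.3,3.1,0],8.76],[[2.3,3.1,0],8.76],[[2.3,3.1,0],8.76],[[2.3,3.1,0],8.76],[[2.3,3.1,0],8.76],[[2.3,3.1,0],8.76],[[2.3,3.1,0],8.76]], hand=0.7)

```text
time: 1.35
ee_pos: [0.3952, -0.3393, 0.2903]
eef_rot: [0.591, 0.807, 0.0, -0.0]
ft_force: [0.8, 0.8, -0.6]
width: 0.0261
grip_force: 0.0
```

drive_tool(series=[[[2.3,3.1,0],0],[[2.3,3.1,0],0],[[2.3,3.1,0],0],[[2.3,3.1,0],0],[[2.3,3.1,0],0],[[2.3,3.1,0],0],[[2.3,3.1,0],0],[[2.2,3.3,0],0],[[0,0,-3],0],[[0,0,-2],0]])

```text
time: 2.6
ee_pos: [0.5774, -0.0898, 0.2389]
eef_rot: [0.592, 0.806, -0.0, -0.001]
ft_force: [0.7, -1.5, 0.0]
width: 0.0259
grip_force: 0.0
```

drive_tool(series=[[[0,0,-3],0],[[0,0,-3],0],[[0,0,-3],0],[[0,0,-2],0],[[0,0,-2],0],[[0,0,-1.5],0],[[0,0,-1.5],0],[[0,0,-1.2],0],[[0,0,-1.2],0],[[0,0,0],0]])

```text
time: 3.85
ee_pos: [0.5772, -0.0904, 0.0557]
eef_rot: [0.593, 0.805, -0.0, -0.001]
ft_force: [-0.4, 0.4, -0.1]
width: 0.0256
grip_force: 0.0
```

Run:
```python
from h import *
c=save("scene","pics/a.png");a=c["color"][115:275,190:350,::-1]
cv2.imwrite("pics/acrop.png",cv2.resize(a,None,fx=3.6,fy=3.6,interpolation=cv2.INTER_CUBIC))
```

```text
(no output)
```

View pics/acrop.png

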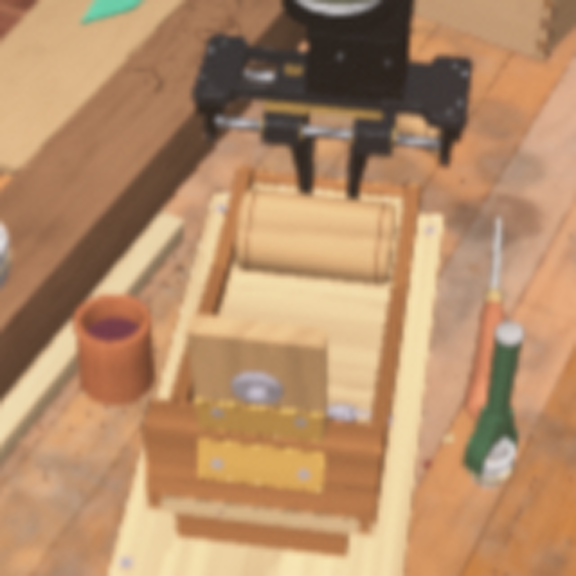

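drive_tool(series=[[[-0.178,0.573,0],0],[[-0.178,0.573,0],0],[[-0.238,0.764,0],0],[[-0.238,0.764,0],0],[[-0.238,0.764,0],0],[[-0.238,0.764,0.05],0],[[-0.238,0.764,0.112],0],[[-0.238,0.764,0.112],0],[[-0.238,0.764,0.112],0],[[-0.238,0.764,0.112],0]])

```text
time: 5.15
ee_pos: [0.5549, -0.0174, 0.0616]
eef_rot: [0.593, 0.805, 0.0, 0.0]
ft_force: [-0.3, -0.6, -0.2]
width: 0.0263
grip_force: 0.6
```

drive_tool(series=[[[-0.238,0.764,0.112],0],[[-0.238,0.764,0.112],0],[[-0.238,0.764,0.112],0],[[-0.238,0.764,0.112],0],[[-0.238,0.764,0.112],0],[[-0.238,0.764,0.112],0],[[-0.238,0.764,0.112],0],[[-0.238,0.764,0.112],0],[[-0.238,0.764,0.112],0],[[-0.238,0.764,0.112],0]])

```text
time: 6.4
ee_pos: [0.5313, 0.0588, 0.0729]
eef_rot: [0.593, 0.805, -0.0, 0.0]
ft_force: [0.9, -2.0, 1.5]
width: 0.0259
grip_force: 1.4
```

drive_tool(series=[[[-0.238,0.764,0.112],0],[[-0.238,0.764,0.112],0],[[-0.238,0.764,0.112],0],[[-0.238,0.764,0.112],0],[[-0.178,0.573,0.084],0],[[-0.178,0.573,0.084],0],[[-0.119,0.382,0.056],0],[[-0.119,0.382,0.056],0],[[-0.06,0.191,0.03],0],[[0,0,0],0]])

```text
time: 7.65
ee_pos: [0.5157, 0.1087, 0.0803]
eef_rot: [0.593, 0.805, -0.0, 0.001]
ft_force: [2.6, -5.2, -0.7]
width: 0.0262
grip_force: 2.7
```

Run:
```python
from h import *
print(r.read_state()["ft_force"])
c=save("scene","pics/b.png");a=c["color"][115:275,190:350,::-1]
cv2.imwrite("pics/bcrop.png",cv2.resize(a,None,fx=3.6,fy=3.6,interpolation=cv2.INTER_CUBIC))
```

```text
[ 2.58482016 -5.24034835 -0.72643793]
```

View pics/bcrop.png

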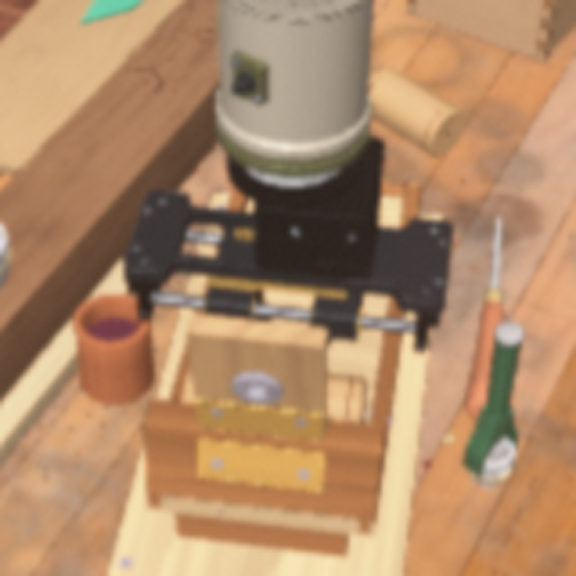

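The blank is up near the stop (right end at about (347,395), just behind the leaf), and the force is rising to 5.8 N. I will press on a little to confirm it is against the stop.

drive_tool(series=[[[-0.03,0.095,0.014],0],[[-0.03,0.095,0.014],0],[[-0.03,0.095,0.014],0],[[-0.03,0.095,0.014],0],[[-0.03,0.095,0],0],[[0,0,0],0],[[0,0,0],0],[[0,0,0],0],[[0,0,0],0],[[0,0,0],0]])

```text
time: 8.95
ee_pos: [0.5156, 0.1089, 0.0807]
eef_rot: [0.595, 0.804, -0.002, 0.003]
ft_force: [8.1, -18.1, -2.6]
width: 0.0261
grip_force: 9.8
```

drive_tool(series=[[[0.06,-0.19,0],0],[[0.06,-0.19,0],0],[[0.06,-0.19,0],0],[[0.06,-0.19,0],0],[[0.06,-0.19,0],0],[[0.06,-0.19,0],0],[[0.06,-0.19,0],0],[[0.06,-0.19,0],0],[[0.06,-0.19,0],0],[[0.06,-0.19,0],0]])

```text
time: 10.2
ee_pos: [0.5198, 0.0957, 0.0809]
eef_rot: [0.593, 0.805, 0.0, 0.0]
ft_force: [0.1, 0.3, 0.2]
width: 0.0261
grip_force: 0.0
```

Run:
```python
from h import *
s=r.read_state();print(s["ft_force"],s["ee_pos"],s["eef_rot"])
c=save("wrist","pics/w.png");print(c["mount"])
```

```text
[0.07129495 0.2807771  0.17170361] [0.51977048 0.09572846 0.08089098] [5.92726905e-01 8.05403510e-01 4.14049826e-05 2.10213660e-05]
[[ 1.33817434e-04 -9.65072296e-01 -2.61983673e-01  7.13071984e-02]
 [ 9.99999896e-01  1.49418472e-05  4.55743884e-04 -4.53309352e-04]
 [-4.35911277e-04 -2.61983707e-01  9.65072198e-01 -1.53929922e-01]
 [ 0.00000000e+00  0.00000000e+00  0.00000000e+00  1.00000000e+00]]
```

View pics/w.png

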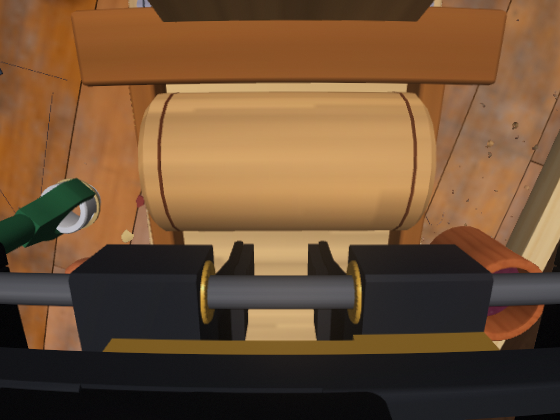

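Wrist view: the blank (140–435, 90–230) lies square at the stop with a small gap at row 87. The fingers at (240,255) and (322,255) are clear of it at zero force, so the dogs hold it. Next I go over the top to behind the leaf.

drive_tool(series=[[[0,0,1],0],[[0,0,2],0],[[0,0,3],0],[[0,0,3],0],[[0,0,3],0],[[0,0,3],0],[[0,0,3],0],[[0,0,2],0],[[0,0,1.2],0],[[0,0,0],0]])

```text
time: 11.5
ee_pos: [0.5199, 0.0961, 0.2939]
eef_rot: [0.593, 0.805, 0.001, 0.001]
ft_force: [-0.6, 0.1, -0.8]
width: 0.0261
grip_force: 0.0
```

drive_tool(series=[[[-0.5,1.6,0],0],[[-0.6,2,0],0],[[-0.8,2.5,0],0],[[-0.8,2.5,0],0],[[-0.8,2.5,0],0],[[-0.6,2,0],0],[[-0.5,1.6,0],0],[[-0.3,1.1,0],0],[[0,0,0],0],[[0,0,0],0]])

```text
time: 12.75
ee_pos: [0.4711, 0.2532, 0.2928]
eef_rot: [0.593, 0.805, -0.0, 0.0]
ft_force: [0.3, -0.3, 0.3]
width: 0.026
grip_force: 0.0
```

Run:
```python
from h import *
s=r.read_state();print(s["ft_force"],s["ee_pos"])
c=save("scene","pics/c.png");a=c["color"][75:295,170:370,::-1]
cv2.imwrite("pics/ccrop.png",cv2.resize(a,None,fx=2.7,fy=2.7,interpolation=cv2.INTER_CUBIC))
```

```text
[ 0.33573271 -0.29439628  0.2699873 ] [0.47107946 0.25316777 0.29275896]
```

View pics/ccrop.png

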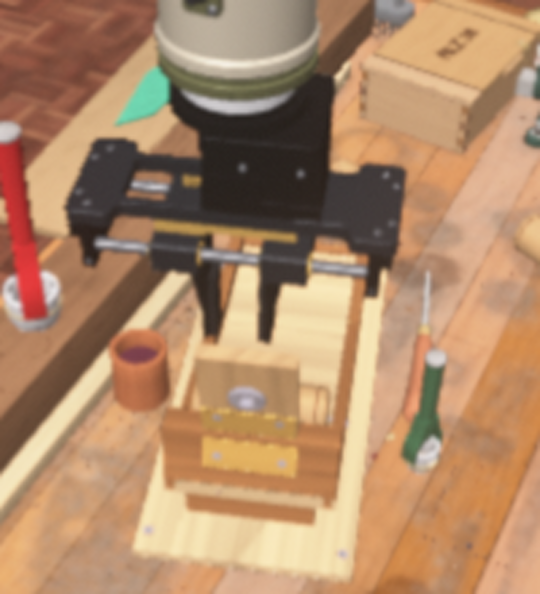

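The fingertips (crop (212,335) and (265,335)) project where they should: above and about 2 cm behind the leaf edge, once parallax is allowed for. Now I go down and push.

drive_tool(series=[[[0,0,-1.5],0],[[0,0,-2],0],[[0,0,-2],0],[[0,0,-2],0],[[0,0,-1.5],0],[[0,0,-0.8],0],[[0,0,0],0],[[0.3,-0.95,0],0],[[0.3,-0.95,0],0],[[0.24,-0.76,0],0]])

```text
time: 14.05
ee_pos: [0.4797, 0.2262, 0.1952]
eef_rot: [0.593, 0.805, 0.0, 0.0]
ft_force: [-0.2, 0.8, 1.2]
width: 0.0259
grip_force: 0.2
```

drive_tool(series=[[[0.24,-0.76,0],0],[[0.24,-0.76,0],0],[[0.24,-0.76,0],0],[[0.24,-0.76,0],0],[[0.24,-0.76,0],0],[[0.24,-0.76,0],0],[[0.24,-0.76,0],0],[[0.24,-0.76,0],0],[[0.24,-0.76,0],0],[[0,0,0],0]])

```text
time: 15.3
ee_pos: [0.501, 0.1581, 0.1949]
eef_rot: [0.593, 0.805, -0.0, 0.0]
ft_force: [-0.2, -0.5, -0.3]
width: 0.0258
grip_force: 0.0
```

drive_tool(series=[[[0,0,0],0],[[0,0,0],0],[[0,0,0],0],[[0,0,0],0],[[0,0,1],0],[[0,0,2],0],[[0,0,3],0],[[0,0,3],0],[[0,0,3],0],[[0,0,0],0]])

```text
time: 16.55
ee_pos: [0.5015, 0.1595, 0.3177]
eef_rot: [0.593, 0.805, 0.002, 0.001]
ft_force: [0.0, 0.7, -0.9]
width: 0.0261
grip_force: 0.0
```

Run:
```python
from h import *
c=save("scene","pics/d.png");a=c["color"][75:295,170:370,::-1]
cv2.imwrite("pics/dcrop.png",cv2.resize(a,None,fx=2.7,fy=2.7,interpolation=cv2.INTER_CUBIC))
```

```text
(no output)
```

View pics/dcrop.png

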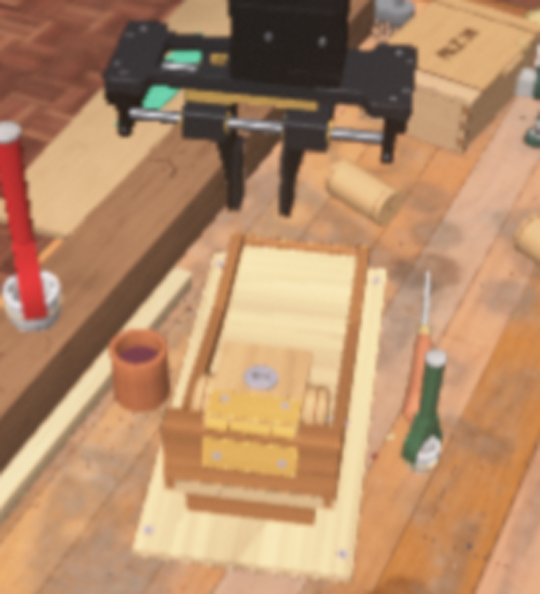

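The leaf is down on the blank (far edge from (217,342) to (312,350) in the crop). I will let it settle, then check the edge against its closed position.

drive_tool(series=[[[0,0,0],0],[[0,0,0],0],[[0,0,0],0],[[0,0,0],0],[[0,0,0],0],[[0,0,0],0],[[0,0,0],0],[[0,0,0],0],[[0,0,0],0],[[0,0,0],0]])

```text
time: 17.85
ee_pos: [0.5007, 0.1589, 0.3149]
eef_rot: [0.593, 0.805, 0.0, 0.0]
ft_force: [0.7, 0.6, 0.1]
width: 0.0259
grip_force: 0.0
```

Run:
```python
from h import *
c=save("scene","pics/e.png")
old=cv2.imread("pics/d.png")[200:240,240:295].astype(int);new=c["color"][200:240,240:295,::-1].astype(int)
print("change",abs(new-old).mean(),abs(new-old).max())
e=np.array([-.2974,.9548]);n=np.array([-e[1],e[0]]);o=np.array([.5254,.080]);ca,sa=np.cos(np.radians(8)),np.sin(np.radians(8))
for th in(0,.06,.15,.3):
  for y in(-.037,.037):
    bx=.229-.1*np.cos(th)+.006*np.sin(th);bz=.066+.1*np.sin(th)+.006*np.cos(th)
    w=o+e*(-.095+bx*ca-bz*sa)+n*y;u,v=proj(c,[*w,.024+bx*sa+bz*ca])
    print(th,y,round((u-170)*2.7),round((v-75)*2.7))
cv2.imwrite("pics/ecrop.png",cv2.resize(c["color"][185:265,225:305,::-1],None,fx=7,fy=7,interpolation=cv2.INTER_CUBIC))
```

```text
change 0.4871212121212121 3
0 -0.037 225 342
0 0.037 312 352
0.06 -0.037 225 337
0.06 0.037 313 347
0.15 -0.037 225 329
0.15 0.037 313 339
0.3 -0.037 224 318
0.3 0.037 313 328
```

View pics/ecrop.png

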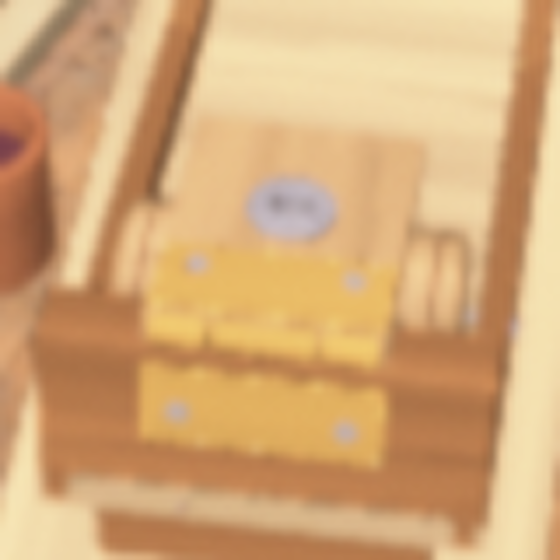

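The leaf is flat and at rest. Its far edge matches the projection for angle 0, and both ends of the blank show square beneath it (crop (130,250) and (435,280)).

```bash
python3 -c "
from bench import r
print(r.close_job())"
```

```text
the job is handed in; nothing more can be done
None
```

I handed the job in at about 18 s: the cylinder is at the end stop, held by the dogs, with the leaf lying flat on it. Nothing was grasped, and the camera images show the things round the jig where they were. The hand-in returned no verdict.

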